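# Interleave and stack the freshly sealed turning blanks

### The job

One freshly sealed wooden blank already lies on the drying stand. Lay the thin plywood separator sheet flat on top of it, let go, and then stack the second long blank on the sheet, with sheet and blanks lined up with each other, lengthwise and centred, so that the two blanks do not touch. Set things down rather than dropping them, keep the first blank in its place on the stand, and leave the short offcut, the round blank, the bowl and the jar where they are.

Things in the scene. Friction and masses are not known exactly. Their poses are not given: they have to be found in the camera images.
- stand: low fixed drying stand on the table: plywood board 220 x 110 x 12 mm with two wooden battens across it (18 mm wide, 110 mm long, 12 mm high, at 55 mm either side of the middle); battens' tops 24 mm above the table. Origin: centre of the underside, on the table. x along the 220 mm side, z up. Place and yaw vary
- lower_blank: first blank: planed wooden slab 150 x 56 x 32 mm, about 0.2 kg, loose, lying flat on the stand's battens, roughly along the stand. Origin: centre of the underside (24 mm above the table). x along the 150 mm length, y across the 56 mm width, z up
- sheet: separator sheet: flat rigid plywood sheet 170 x 68 x 6 mm, about 50 g, loose, lying flat on a bearer, roughly lengthwise, its long edges overhanging the bearer by about 14 mm. Origin: centre of the underside (25 mm above the table at the start). x along the 170 mm length, y across the 68 mm width, z up
- bearer: fixed straight piece of wood 150 x 40 x 25 mm on the table, on which the sheet starts. Origin: centre of the underside. x along the 150 mm length, z up
- next_blank: second blank, the next layer: wooden slab of the same size as the first, 150 x 56 x 32 mm, about 0.2 kg, loose, lying flat on the bare table. Origin: centre of the underside. x along the 150 mm length, y across the 56 mm width, z up
- offcut: short offcut of the same wood, 85 x 56 x 32 mm, loose on the table near the second blank, sometimes swapped with it; not part of the job. Origin: centre of the underside
- disc: round wooden bowl blank, 110 mm across, 35 mm high, loose bystander. Origin: centre of the underside
- bowl: small turned wooden bowl, 120 mm across, 50 mm high, loose bystander. Origin: centre of the underside
- wax_jar: closed amber glass wax jar, 70 mm across, 75 mm high, loose bystander. Origin: centre of the underside
Not all that is in view belongs to the job. What is shaped like the next_blank but red is not meant.

How it is judged (in metres and radians):
On the way:
1. the sheet lies flat and lined up on the first blank, let go, with nothing on it yet (x of sheet in the frame of lower_blank between -0.02 and 0.02 m and y of sheet in the frame of lower_blank between -0.014 and 0.014 m and z of sheet in the frame of lower_blank between 0.026 and 0.038 m and angle between the x axis of sheet and the x axis of lower_blank, either way round below 0.18 rad and angle between the z axis of sheet and the z axis of lower_blank, either way round below 0.06 rad and x of lower_blank in the frame of stand between -0.035 and 0.035 m and y of lower_blank in the frame of stand between -0.03 and 0.03 m and z of lower_blank in the frame of stand between 0.019 and 0.029 m and angle between lower_blank's own z axis and vertical below 0.06 rad and contact force between sheet and the fingers below 0.05 N and contact force between sheet and next_blank below 0.05 N and linear speed of sheet below 0.02 m/s), for 0.2 s.
At the end, for the whole second after the job is handed in: First blank flat on the stand, within 35 mm lengthwise, 30 mm crosswise of its middle; sheet flat on it, second blank flat on the sheet, both within 20 mm lengthwise, 14 mm crosswise and 10 degrees of the first blank; blanks not touching; all at rest (x of lower_blank in the frame of stand between -0.035 and 0.035 m and y of lower_blank in the frame of stand between -0.03 and 0.03 m and z of lower_blank in the frame of stand between 0.019 and 0.029 m and angle between lower_blank's own z axis and vertical below 0.06 rad and x of sheet in the frame of lower_blank between -0.02 and 0.02 m and y of sheet in the frame of lower_blank between -0.014 and 0.014 m and z of sheet in the frame of lower_blank between 0.026 and 0.038 m and angle between the x axis of each of sheet, next_blank and the x axis of lower_blank, either way round below 0.18 rad and angle between the z axis of each of sheet, next_blank and the z axis of lower_blank, either way round below 0.06 rad and x of next_blank in the frame of lower_blank between -0.02 and 0.02 m and y of next_blank in the frame of lower_blank between -0.014 and 0.014 m and z of next_blank in the frame of lower_blank between 0.032 and 0.044 m and contact force between next_blank and lower_blank below 0.05 N and contact force between next_blank and sheet above 0.2 N and linear speed of each of lower_blank, sheet, next_blank below 0.02 m/s).
It fails at once if the sheet or a blank is dropped (moves faster than 0.55 m/s with no finger on it, a fall of about 15 mm) ((contact force between sheet and the fingers below 0.05 N and linear speed of sheet above 0.55 m/s) or (contact force between next_blank and the fingers below 0.05 N and linear speed of next_blank above 0.55 m/s) or (contact force between lower_blank and the fingers below 0.05 N and linear speed of lower_blank above 0.55 m/s)).
It fails at once if the offcut, round blank, bowl or jar is shifted by more than 40 mm (distance of any of offcut, disc, bowl, wax_jar from where it was at the start of the episode above 0.04 m).
It also fails if it takes over 64 s, if anything falls off the work surface, if the arm or the gripper's body presses on something with over 40 N, if the wrist force passes 120 N, or if a joint passes its speed limit or range.

### The arm

A 6-joint arm with a two-finger parallel gripper is mounted at the origin on the work surface. World frame = base frame: x ahead of the robot, y to its left, z up, the work surface at z = 0. Lengths are in m, angles in degrees, forces in N, time in s.
With the tool pointing down it reaches from about 0.375 to 0.9 m from the base axis. Payload 3.1 kg.
Tool frame: the origin (TCP) lies on the centre line of the jaws, within the pads' length; the fingertips stand 19 mm ahead of it and the grasp point (between the pads) is the TCP (tips_ahead is the distance from the TCP to the fingertips, in m); z points along the fingers, y is the line along which they close (so a half turn about z gives the same grasp; the last joint's range is limited). The gripper opens to 87 mm and grips with 3 to 60 N. Pads are 19 mm wide; open, the fingers measure 117 mm over their backs; the gripper's body (75 mm by 190 mm) begins 51 mm behind the grasp point.
Start: joints at [64.315, 30.224, 82.088, -0, 67.689, -10.227], TCP at [0.167, 0.602, 0.242] pointing down, gripper open.
Joint ranges: [-176.69, 176.69], [-43.24, 126.21], [12.49, 139.97], [-82, 262], [0, 151.66], [-163.58, 163.58]. Speed limits (degrees/s): [159.86, 159.86, 180, 180, 180, 180].

### API

Orientations are given as a 3x3 rotation matrix whose columns are the frame's x, y, z axes.
In Python, from rig import read_state, capture, hand_in, trace, landmark_of, tips_ahead gives the robot as it stands.
- The arm moves only by the shell command python3 -m jog 'ROWS'. ROWS is JSON, a list of rows, each an object of numbers: "tx", "ty", "tz": the shift along the tool's x, y, z in cm; "roll": the turn about the tool's z in rad; "jaw": the opening, from 0 (shut) to 1 (fully open). A call has 1 to 8 rows; each row shifts and turns the commanded pose from where the row before left it, along the tool's axes as they then stand; what a row does not reach is not made up. A row lasts 1/10 s, in which the tool goes at most 50 mm and 8.59 degrees, less where a joint would pass 70% of its speed; a pose out of reach is approached as far as the arm can. A call with a gripper value outside its range is refused whole. The fingers move at their own pace and stop on an object; the grip force is fixed at half the most. Time passes only in rows, so rows that do not move let the fingers close. It gives the time, the measured TCP pose, the force, the opening and the grip force at its end, in the units of the state.
- read_state(): the state, without advancing time (a new reading comes with each control period).
- capture(name): name is "scene" or "top"; returns a dict with "img" (420x560x3 uint8, red, green, blue), "vertical_fov" (degrees; the focal length in pixels is half the picture's height over the tangent of half this angle, whatever the lens; pixels are square), "cx", "cy" (the principal point, pixels), "cam_to_world" (4x4, takes a point from camera to world coordinates). Camera axes: x right, y up, looking along -z (the intrinsics and any distortion apply to the point x, -y, -z); pixel columns grow to the right and rows downward; lengths in m; the calibration is good to about 2 mm. A picture is of the moment at which its call begins. There is no depth.
- hand_in(): hands the job in; it is judged then, once.
Trained networks look in the newest picture that a camera, given by its name, has taken for a name from the list of things; names that differ only in an ending like _2 or _b are one class to them, and where a whole thing is asked for, a point or a joint stands for the part that bears it (a point fixed in the world has none). Each returns a list of dicts, best first, with "p" (0 to 1); they miss things now and then, are a little off and sometimes report something else, mostly with a low value. They report only what shows in the picture. A call takes as long as a camera call. They do not tell look-alikes from the thing itself.
- trace(camera, thing): "pixels" (420x560 bool, what is visible of it) and "bbox" ([left, top, width, height] in pixels, round what is visible of it).
- landmark_of(camera, thing): "point" ([row, column] in pixels: a listed point, or the origin of a listed thing).
The state is a dict: "time_s": time; "joint_positions": joint angles; "qvel": joint speeds; "tau": joint torques, N m; "position": TCP position; "tcp_rot": TCP orientation; "force": force on the tool from outside, world axes, zero at the start; "moment": the same for the moment, N m; "opening": opening from 0.0 (shut) to 1.0 (fully open); "grasp_force": force on a finger pad.
Only numpy, scipy, OpenCV 4.12 (cv2) and the standard library are available. Lean on these libraries where they do the work, as an engineer would, in place of code of your own. Each camera call takes 0.05 s, during which the arm holds its last target. There are 200 camera calls.

## Working session

There is one attempt and no reset: what is moved stays moved. The work goes in short steps, Python scripts to look and compute and a shell command to move; the robot and the scene stay as the last step left them, time stands still between calls to the robot, and variables do not carry over. Pictures are saved under pics/ and viewed, at most 10 in all, crops included, and the job is handed in when it is done.

```bash
ls; mkdir -p pics
cat > h.py <<'E'
import numpy as np, cv2, json
from rig import *
def take(n,save=None):
    c=capture(n)
    if save: cv2.imwrite(f'pics/{save}.png',c['img'][:,:,::-1])
    return c
def ray(c,rc):
    f=c['img'].shape[0]/2/np.tan(np.radians(c['vertical_fov']/2))
    uv=np.array([[[rc[1],rc[0]]]],float)
    K=np.array([[f,0,c['cx']],[0,f,c['cy']],[0,0,1]])
    d=c.get('distortion',c.get('dist'))
    x,y=cv2.undistortPoints(uv,K,None if d is None else np.array(d,float))[0,0]
    M=np.array(c['cam_to_world']); return M[:3,3],M[:3,:3]@np.array([x,-y,-1.])
def onz(c,rc,z):
    o,d=ray(c,rc); return o+d*(z-o[2])/d[2]
def tri(rays):
    A=np.zeros((3,3));b=np.zeros(3)
    for o,d in rays:
        d=d/np.linalg.norm(d);P=np.eye(3)-np.outer(d,d);A+=P;b+=P@o
    p=np.linalg.solve(A,b); return p,[np.linalg.norm(np.cross(p-o,d/np.linalg.norm(d))) for o,d in rays]
E
python3 - <<'E'
from h import *
np.set_printoptions(precision=4,suppress=True)
for n in('scene','top'):
    c=take(n,n+'0'); print(n,[k for k in c],c['vertical_fov'],c['cx'],c['cy']);print(np.array(c['cam_to_world']))
    for k in c:
        if k not in('img','vertical_fov','cx','cy','cam_to_world'):print(k,c[k])
    for t in 'stand lower_blank sheet bearer next_blank offcut disc bowl wax_jar'.split():
        for r in trace(n,t)[:3]: print(t,round(r['p'],2),r['bbox'],r['pixels'].sum())
s=read_state();print(s['position'],s['tcp_rot'],tips_ahead,s['time_s'])
E
```

```text
pics
scene ['img', 'vertical_fov', 'cx', 'cy', 'cam_to_world'] 46.461553033678726 289.1403150168321 210.26788424336834
[[-0.7424 -0.4382  0.5068  1.1598]
 [ 0.6699 -0.4752  0.5704  0.8104]
 [-0.0091  0.763   0.6463  0.8652]
 [ 0.      0.      0.      1.    ]]
stand 0.73 [235.6, 175.2, 74.9, 48.2] 1229
stand 0.54 [180.5, 141.2, 50.0, 30.2] 812
lower_blank 0.86 [254.1, 167.8, 48.0, 38.3] 1055
sheet 0.65 [177.0, 142.9, 52.6, 28.0] 820
bearer 0.64 [185.8, 154.7, 41.6, 27.2] 157
bearer 0.64 [185.1, 222.4, 48.7, 38.8] 1486
bearer 0.25 [423.4, 231.5, 35.4, 43.3] 1114
next_blank 0.94 [385.9, 192.5, 60.6, 37.1] 1289
next_blank 0.76 [331.9, 223.7, 66.2, 42.2] 1547
offcut 0.82 [272.4, 255.1, 37.4, 29.5] 745
offcut 0.55 [183.0, 222.9, 51.5, 37.6] 1507
offcut 0.2 [254.7, 165.5, 44.4, 39.0] 1004
disc 0.93 [129.1, 178.1, 37.3, 39.7] 1116
bowl 0.84 [182.8, 223.8, 52.4, 36.2] 1498
wax_jar 0.8 [426.5, 231.3, 30.5, 40.8] 1090
top ['img', 'vertical_fov', 'cx', 'cy', 'cam_to_world'] 44.22822826553685 275.57099866845704 209.18282029249352
[[ 0.0149  0.9963 -0.0852  0.375 ]
 [-0.9997  0.0165  0.017   0.0902]
 [ 0.0183  0.0849  0.9962  1.5098]
 [ 0.      0.      0.      1.    ]]
stand 0.86 [285.3, 182.4, 54.3, 78.9] 1790
lower_blank 0.8 [293.4, 200.6, 32.4, 52.3] 951
sheet 0.69 [379.0, 173.2, 41.8, 58.8] 1308
next_blank 0.62 [188.2, 202.7, 29.7, 52.8] 1097
offcut 0.55 [207.6, 142.9, 24.2, 33.0] 619
disc 0.74 [362.9, 108.7, 43.3, 40.2] 1208
bowl 0.72 [266.7, 106.1, 44.2, 42.2] 1328
bowl 0.19 [206.8, 144.2, 26.1, 32.5] 645
[0.1665 0.6024 0.2416] [[-0.9638  0.2665  0.    ]
 [ 0.2665  0.9638  0.    ]
 [-0.      0.     -1.    ]] 0.019 1.0
```

Run:
```python
import cv2
a=cv2.imread('pics/scene0.png')[120:300,110:480];cv2.imwrite('pics/sc.png',cv2.resize(a,None,fx=2.1,fy=2.1,interpolation=cv2.INTER_CUBIC))
a=cv2.imread('pics/top0.png')[90:280,130:440];cv2.imwrite('pics/tc.png',cv2.resize(a,None,fx=2.5,fy=2.5,interpolation=cv2.INTER_CUBIC))
```

```text
(no output)
```

View pics/sc.png

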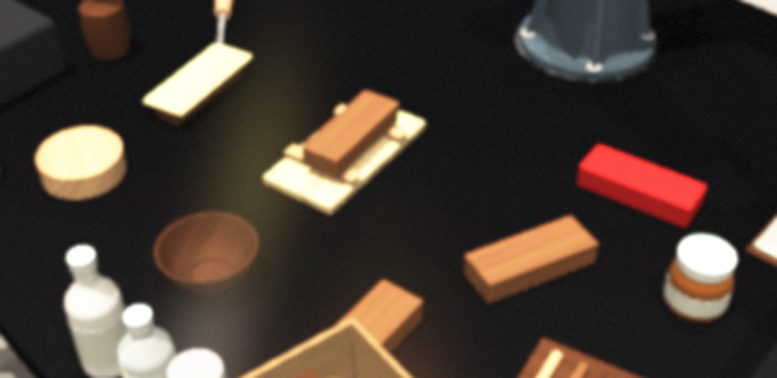

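View pics/tc.png

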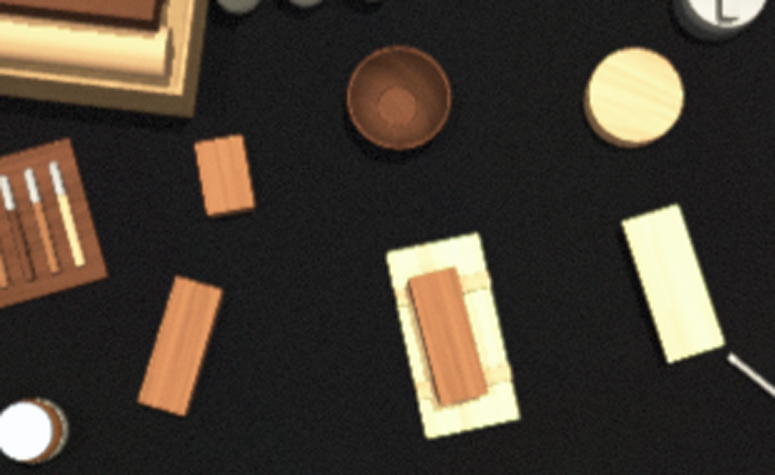

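The top view shows the stand with the first blank at about px (310,225), the sheet at (400,203), the round blank at (384,129), the bowl at (289,127), the wooden long blank at (202,228), the offcut at (219,160), and a thin shaft near the sheet's end at (428,236).

Candidates for the second blank:
- Wooden long slab, scene (365,244).
- Red slab, scene (415,211). It has the right shape, but red is excluded.
- Short offcut, scene (290,270). It is too short.

The wooden long slab at top (202,228) fits. I'll fit its pose and check it in an overlay crop.

```bash
cat >> h.py <<'E'
from scipy.optimize import minimize
def proj(c,P):
    f=c['img'].shape[0]/2/np.tan(np.radians(c['vertical_fov']/2));M=np.array(c['cam_to_world'])
    q=(np.atleast_2d(P)-M[:3,3])@M[:3,:3]
    return np.c_[c['cx']-f*q[:,0]/q[:,2], c['cy']+f*q[:,1]/q[:,2]]
def box(p,s):
    x,y,yaw,z=p;a=np.array([[i,j,k] for i in(-.5,.5) for j in(-.5,.5) for k in(0,1)])*s
    R=np.array([[np.cos(yaw),-np.sin(yaw)],[np.sin(yaw),np.cos(yaw)]])
    return np.c_[a[:,:2]@R.T+[x,y],a[:,2]+z]
def render(c,p,s):
    h=cv2.convexHull(proj(c,box(p,s)).astype(np.float32))[:,0]
    m=np.zeros((1680,2240),np.uint8);cv2.fillConvexPoly(m,np.round((h*4+1.5)*16).astype(np.int32),255,shift=4)
    return cv2.resize(m,(560,420),interpolation=cv2.INTER_AREA)/255.
def mask(c,bb,kind,pad=10):
    I=cv2.GaussianBlur(c['img'],(3,3),0).astype(float);R,G,B=I[...,0],I[...,1],I[...,2]
    m=(R>70)&((B/(R+1)<.62) if kind=='wood' else (B/(R+1)>.6)&(R>130))
    r=np.zeros_like(m);x,y,w,h=[int(v) for v in bb];r[y-pad:y+h+pad,x-pad:x+w+pad]=1
    n,l,st,_=cv2.connectedComponentsWithStats((m&r).astype(np.uint8),connectivity=4)
    return l==1+np.argmax(st[1:,4])
def fit(cs,ms,s,p0,fixz=False):
    s=np.array(s)
    def cost(p): return sum(np.abs(render(c,p,s)-m).sum() for c,m in zip(cs,ms))
    best=None
    for z0 in ([p0[3]]):
        sim=np.array([p0]+[np.array(p0)+d for d in np.diag([.02,.02,.2,.015])])
        for _ in range(3):
            r=minimize(cost,sim[0],method='Nelder-Mead',options=dict(initial_simplex=sim,xatol=1e-5,fatol=.01,maxiter=400))
            sim=np.array([r.x]+[r.x+d for d in np.diag([.006,-.006,.05,.006])])
    return r.x,r.fun,[m.sum() for m in ms]
E
cat > m.py <<'E'
from h import *
np.set_printoptions(precision=4,suppress=True)
cs=[take('scene'),take('top')]
D={'next_blank':((.15,.056,.032),'wood',0),'lower_blank':((.15,.056,.032),'wood',.024),'sheet':((.17,.068,.006),'pale',.025)}
BB={'next_blank':([332,224,66,42],[188,203,30,53]),'lower_blank':([254,168,48,38],[293,201,32,52]),'sheet':([177,143,53,28],[379,173,42,59])}
out=[c['img'].copy() for c in cs]; P={}
for t,(s,k,z) in D.items():
    ms=[mask(c,b,k,4) for c,b in zip(cs,BB[t])]
    b=BB[t][1];q=onz(cs[1],(b[1]+b[3]/2,b[0]+b[2]/2),z+s[2])
    rc=cv2.minAreaRect(np.argwhere(ms[1])[:,::-1].astype(np.float32));bp=cv2.boxPoints(rc)
    e=max((bp[1]-bp[0],bp[2]-bp[1]),key=np.linalg.norm);yaw=np.arctan2(-e[0],-e[1])
    for sel,nm in(((0,1),'both'),((1,),'top'),((0,),'scene')):
        p,f,n=fit([cs[i] for i in sel],[ms[i] for i in sel],s,[q[0],q[1],yaw,z])
        if nm=='both': P[t]=p
        print(t,nm,p,np.degrees(p[2])%180,round(f,1),n)
    for o,c,m in zip(out,cs,ms):
        h=cv2.convexHull(proj(c,box(P[t],s)).astype(np.float32))
        cv2.polylines(o,[np.round(h*16).astype(np.int32)],True,(0,255,0),1,shift=4)
json.dump({k:list(v) for k,v in P.items()},open('P.json','w'))
a=cv2.resize(out[0][120:290,160:440],(750,455));b=cv2.resize(out[1][165:270,180:430],(750,315))
cv2.imwrite('pics/ov_a.png',a[:,:,::-1]);cv2.imwrite('pics/ov_b.png',b[:,:,::-1])
E
time python3 m.py; python3 -c "
import cv2;a=cv2.imread('pics/ov_a.png');b=cv2.imread('pics/ov_b.png')
import numpy as np;o=np.vstack([a,b]);cv2.imwrite('pics/ov.png',cv2.resize(o,(580,595),interpolation=cv2.INTER_AREA))"
```

```text
next_blank both [ 0.4442  0.2766 -0.27    0.0036] 164.52895016403806 102.7 [np.int64(1585), np.int64(1156)]
next_blank top [ 0.444   0.2738 -0.2673  0.0245] 164.68500514635497 40.4 [np.int64(1156)]
next_blank scene [ 0.4412  0.2747 -0.2685  0.    ] 164.6169815977636 52.7 [np.int64(1585)]
lower_blank both [ 0.4588 -0.0276 -2.873   0.0243] 15.387145974823312 400.5 [np.int64(1388), np.int64(1180)]
lower_blank top [ 0.4575 -0.0266 -2.8848  0.0385] 14.71389723664123 75.7 [np.int64(1180)]
lower_blank scene [ 0.4638 -0.0222 -2.8687  0.0285] 15.636667466413485 309.6 [np.int64(1388)]
sheet both [ 0.5259 -0.291  -2.823   0.0264] 18.253723918640958 111.4 [np.int64(869), np.int64(1438)]
sheet top [ 0.5256 -0.2896 -2.8196  0.0316] 18.447036616252376 40.4 [np.int64(1438)]
sheet scene [ 0.5257 -0.2879 -2.8244  0.0285] 18.172943325622384 59.9 [np.int64(869)]
real	0m16.745s
user	0m33.256s
sys	0m13.891s
```

View pics/ov.png

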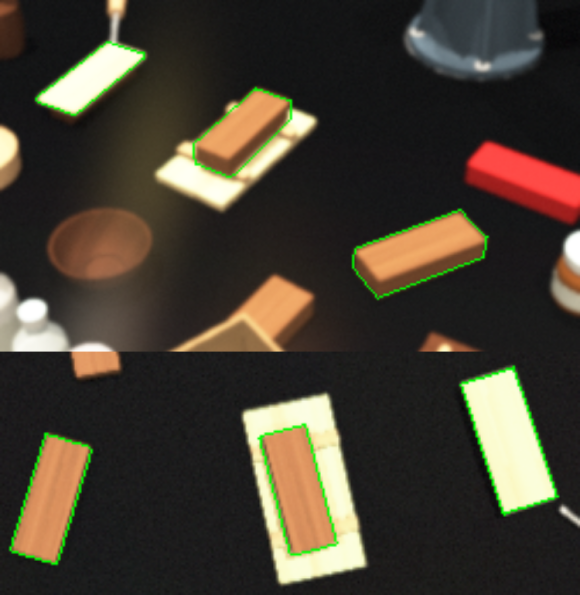

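The overlay crop confirms it: the wooden long slab at scene (365,244) / top (202,228) is plain wood, and its full 150 mm outline fits. The red slab and the offcut are separate objects. The measured heights agree with the text. I'll refine the first blank, whose mask bled into the stand.

Run:
```python
from h import *
np.set_printoptions(precision=4,suppress=True)
cs=[take('scene'),take('top')]
BB=([254,168,48,38],[293,201,32,52]);s=(.15,.056,.032)
I=cs[1]['img'].astype(int);print(I[225,305:330:2].tolist())
for T in(.42,.46,.5,.54):
    ms=[]
    for c,b in zip(cs,BB):
        J=cv2.GaussianBlur(c['img'],(3,3),0).astype(float);c2=dict(c);m=mask(c,b,'wood',4)&(J[...,2]/(J[...,0]+1)<T)
        m=cv2.morphologyEx(m.astype(np.uint8),cv2.MORPH_OPEN,np.ones((3,3)));m=cv2.morphologyEx(m,cv2.MORPH_CLOSE,np.ones((3,3)));ms.append(m)
    for sel in((0,1),(1,),(0,)):
        print(T,sel,*fit([cs[i] for i in sel],[ms[i] for i in sel],s,[.458,-.027,.262,.024]))
print('time',read_state()['time_s'])
```

```text
[[219, 146, 95], [219, 145, 93], [207, 137, 88], [221, 147, 96], [228, 154, 99], [221, 149, 97], [214, 141, 92], [220, 175, 118], [251, 249, 199], [251, 252, 215], [252, 253, 223], [252, 253, 216], [250, 250, 205]]
0.42 (0, 1) [ 0.433  -0.0598  0.2942 -0.0015] 1529.1882352941175 [np.uint64(591), np.uint64(0)]
0.42 (1,) [ 0.9773  5.645   6.3379 -9.0027] 0.0 [np.uint64(0)]
0.42 (0,) [ 0.4522 -0.0322  0.3508  0.0231] 478.3254901960785 [np.uint64(591)]
0.46 (0, 1) [ 0.4564 -0.0309  0.2863  0.0246] 302.9019607843137 [np.uint64(1003), np.uint64(911)]
0.46 (1,) [ 0.4673 -0.0402  0.2628 -0.1153] 72.70196078431373 [np.uint64(911)]
0.46 (0,) [ 0.4564 -0.0309  0.293   0.0257] 96.23921568627452 [np.uint64(1003)]
0.5 (0, 1) [ 0.4585 -0.0292  0.2791  0.0265] 216.29803921568626 [np.uint64(1065), np.uint64(989)]
0.5 (1,) [ 0.4641 -0.0354  0.2562 -0.0554] 52.60392156862745 [np.uint64(989)]
0.5 (0,) [ 0.4588 -0.0284  0.281   0.0271] 86.3921568627451 [np.uint64(1065)]
0.54 (0, 1) [ 0.4586 -0.0286  0.2658  0.0256] 174.4823529411765 [np.uint64(1133), np.uint64(1047)]
0.54 (1,) [ 0.461  -0.0317  0.2659 -0.0128] 48.85098039215686 [np.uint64(1047)]
0.54 (0,) [ 0.4608 -0.0256  0.2823  0.0286] 92.85490196078432 [np.uint64(1133)]
time 1.2
```

```bash
python3 -m jog '[{"roll":-0.147},{"roll":-0.147},{"roll":-0.147},{"roll":-0.147},{"tx":-1.83,"ty":-4.13},{"tx":-1.83,"ty":-4.13},{"tx":-1.83,"ty":-4.13},{"tx":-1.83,"ty":-4.13}]'
python3 -m jog '[{"tx":-1.83,"ty":-4.13},{"tx":-1.83,"ty":-4.13},{"tx":-1.83,"ty":-4.13},{"tx":-1.83,"ty":-4.13},{"tx":-1.83,"ty":-4.13},{"tx":-1.83,"ty":-4.13},{"tx":-1.83,"ty":-4.13},{"tx":-1.83,"ty":-4.13}]'
cat > go.py <<'E'
import sys,numpy as np
from rig import read_state
s=read_state();t=np.array([float(v) for v in sys.argv[1:4]]);R=np.array(s['tcp_rot']);y=np.radians(float(sys.argv[4]))
a=np.arctan2(R[1,0],R[0,0]);d=(a-y+np.pi/2)%np.pi-np.pi/2
print('pos',np.round(s['position'],4),'t',s['time_s'],'shift cm',np.round(R.T@(t-s['position'])*100,2),'roll',round(d,4),'j6',s['joint_positions'][5],'F',np.round(s['force'],1),'open',s['opening'],s['grasp_force'])
E
python3 go.py .5257 -.29 .1 18.2
```

```text
pos [0.1666 0.6024 0.2415] t 1.2 shift cm [-58.4  -76.43  14.16] roll -0.5875 j6 -10.225679083417768 F [-0.2  0.6 -0.1] open 1.0047525897155998 0.0$[0]: bad value
$[0]: bad value
```

```bash
python3 -m jog '[{"tx":0,"ty":0,"tz":0,"roll":-0.147,"jaw":1},{"tx":0,"ty":0,"tz":0,"roll":-0.147,"jaw":1},{"tx":0,"ty":0,"tz":0,"roll":-0.147,"jaw":1},{"tx":0,"ty":0,"tz":0,"roll":-0.147,"jaw":1},{"tx":-1.83,"ty":-4.13,"tz":0,"roll":0,"jaw":1},{"tx":-1.83,"ty":-4.13,"tz":0,"roll":0,"jaw":1},{"tx":-1.83,"ty":-4.13,"tz":0,"roll":0,"jaw":1},{"tx":-1.83,"ty":-4.13,"tz":0,"roll":0,"jaw":1}]'
python3 go.py .5257 -.29 .1 18.2
```

```text
time_s: 2.0
position: [0.2886, 0.4673, 0.2417]
tcp_rot: [[-0.95, -0.314, 0.001], [-0.314, 0.95, 0.0], [-0.001, 0.0, -1.0]]
force: [0.1, 1.4, 1.2]
opening: 0.999
grasp_force: 0.0
pos [0.2886 0.4673 0.2417] t 2.0 shift cm [  1.25 -79.34  14.15] roll 0.0014 j6 -61.637412199883464 F [0.1 1.4 1.2] open 0.9990750461961739 0.0
```

```bash
python3 -m jog '[{"tx":-1.83,"ty":-4.13,"tz":0,"roll":0,"jaw":1},{"tx":-1.83,"ty":-4.13,"tz":0,"roll":0,"jaw":1},{"tx":-1.83,"ty":-4.13,"tz":0,"roll":0,"jaw":1},{"tx":-1.83,"ty":-4.13,"tz":0,"roll":0,"jaw":1},{"tx":-1.83,"ty":-4.13,"tz":0,"roll":0,"jaw":1},{"tx":-1.83,"ty":-4.13,"tz":0,"roll":0,"jaw":1},{"tx":-1.83,"ty":-4.13,"tz":0,"roll":0,"jaw":1},{"tx":0,"ty":0,"tz":0,"roll":0,"jaw":1}]' | head -2
python3 go.py .5257 -.29 .1 18.2
```

```text
time_s: 2.8
position: [0.5046, 0.23, 0.2419]
pos [0.5046 0.23   0.2419] t 2.8 shift cm [ 14.02 -50.1   14.25] roll -0.0055 j6 -94.815571072224 F [0.2 0.7 0.3] open 0.9989272075095361 0.0
```

```bash
python3 -m jog '[{"tx":1.27,"ty":-4.55,"tz":0,"roll":0,"jaw":1},{"tx":1.27,"ty":-4.55,"tz":0,"roll":0,"jaw":1},{"tx":1.27,"ty":-4.55,"tz":0,"roll":0,"jaw":1},{"tx":1.27,"ty":-4.55,"tz":0,"roll":0,"jaw":1},{"tx":1.27,"ty":-4.55,"tz":0,"roll":0,"jaw":1},{"tx":1.27,"ty":-4.55,"tz":0,"roll":0,"jaw":1},{"tx":1.27,"ty":-4.55,"tz":0,"roll":0,"jaw":1},{"tx":1.27,"ty":-4.55,"tz":0,"roll":0,"jaw":1}]' | head -2
python3 -m jog '[{"tx":1.27,"ty":-4.55,"tz":0,"roll":0,"jaw":1},{"tx":1.27,"ty":-4.55,"tz":2,"roll":0,"jaw":1},{"tx":1.27,"ty":-4.55,"tz":4,"roll":0,"jaw":1},{"tx":0,"ty":0,"tz":4,"roll":0,"jaw":1},{"tx":0,"ty":0,"tz":4,"roll":0,"jaw":1},{"tx":0,"ty":0,"tz":0,"roll":0,"jaw":1},{"tx":0,"ty":0,"tz":0,"roll":0,"jaw":1}]' | head -2
python3 go.py .5257 -.29 .033 18.2
```

```text
time_s: 3.6
position: [0.517, -0.1447, 0.2418]
time_s: 4.3
position: [0.5233, -0.2742, 0.1097]
pos [ 0.5233 -0.2742  0.1097] t 4.3 shift cm [ 0.26 -1.58  7.67] roll 0.0011 j6 -146.7545979977017 F [-0.  -0.4  0.4] open 1.0015177036695533 0.0
```

```bash
python3 -m jog '[{"tx":0.26,"ty":-1.58,"tz":0,"roll":0,"jaw":1},{"tx":0,"ty":0,"tz":2.5,"roll":0,"jaw":1},{"tx":0,"ty":0,"tz":2.5,"roll":0,"jaw":1},{"tx":0,"ty":0,"tz":1.3,"roll":0,"jaw":1},{"tx":0,"ty":0,"tz":0.7,"roll":0,"jaw":1},{"tx":0,"ty":0,"tz":0.7,"roll":0,"jaw":1},{"tx":0,"ty":0,"tz":0,"roll":0,"jaw":1},{"tx":0,"ty":0,"tz":0,"roll":0,"jaw":1}]' | tail -4
python3 go.py .5257 -.29 .033 18.2
python3 - <<'E'
from h import *
c=take('scene');d=take('top');a=cv2.resize(c['img'][100:220,140:300],(640,480));b=cv2.resize(d['img'][150:270,350:450],(400,480))
cv2.imwrite('pics/g1.png',cv2.resize(np.hstack([a,b]),(800,370))[:,:,::-1])
E
```

```text
tcp_rot: [[-0.95, -0.313, 0.001], [-0.313, 0.95, -0.001], [-0.001, -0.001, -1.0]]
force: [-0.3, 0.1, 0.1]
opening: 1.005
grasp_force: 0.0
pos [ 0.5263 -0.2911  0.0334] t 5.1 shift cm [0.02 0.12 0.04] roll 0.0007 j6 -147.82388038393935 F [-0.3  0.1  0.1] open 1.0047465818260795 0.0
```

View pics/g1.png

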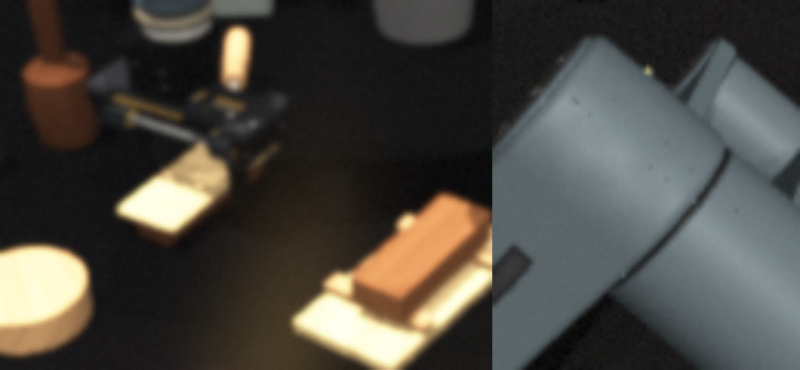

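The gripper straddles the sheet at about crop (235,140) with no contact force, so I'll close and lift.

```bash
python3 -m jog '[{"tx":0,"ty":0.1,"tz":0,"roll":0,"jaw":0.9},{"tx":0,"ty":0,"tz":0,"roll":0,"jaw":0.82},{"tx":0,"ty":0,"tz":0,"roll":0,"jaw":0.7},{"tx":0,"ty":0,"tz":0,"roll":0,"jaw":0.7},{"tx":0,"ty":0,"tz":0,"roll":0,"jaw":0.7},{"tx":0,"ty":0,"tz":0,"roll":0,"jaw":0.7}]' | tail -4
python3 -m jog '[{"tx":0,"ty":0,"tz":-0.7,"roll":0,"jaw":0.7},{"tx":0,"ty":0,"tz":-1.5,"roll":0,"jaw":0.7},{"tx":0,"ty":0,"tz":-2,"roll":0,"jaw":0.7},{"tx":0,"ty":0,"tz":-2,"roll":0,"jaw":0.7},{"tx":0,"ty":0,"tz":-2,"roll":0,"jaw":0.7},{"tx":0,"ty":0,"tz":-1.5,"roll":0,"jaw":0.7},{"tx":0,"ty":0,"tz":-0.5,"roll":0,"jaw":0.7},{"tx":0,"ty":0,"tz":0,"roll":0,"jaw":0.7}]'
python3 go.py .4586 -.028 .13 15.4
```

```text
tcp_rot: [[-0.95, -0.313, 0.0], [-0.313, 0.95, -0.0], [-0.0, -0.0, -1.0]]
force: [-0.5, 0.5, 1.5]
opening: 0.77
grasp_force: 30.0
time_s: 6.6
position: [0.5259, -0.2902, 0.1362]
tcp_rot: [[-0.95, -0.313, 0.002], [-0.313, 0.95, -0.002], [-0.001, -0.002, -1.0]]
force: [0.4, -0.0, -1.3]
opening: 0.78
grasp_force: 30.0
pos [ 0.5259 -0.2902  0.1362] t 6.6 shift cm [-1.81 27.01  0.57] roll 0.0494 j6 -147.76966042865018 F [ 0.4 -0.  -1.3] open 0.7798899414935424 29.999958872795105
```

```bash
python3 -m jog '[{"tx":0,"ty":2,"tz":0,"roll":0.0494,"jaw":0.7},{"tx":-0.3,"ty":4,"tz":0,"roll":0,"jaw":0.7},{"tx":-0.3,"ty":4,"tz":0,"roll":0,"jaw":0.7},{"tx":-0.3,"ty":4,"tz":0,"roll":0,"jaw":0.7},{"tx":-0.3,"ty":4,"tz":0,"roll":0,"jaw":0.7},{"tx":-0.3,"ty":4,"tz":0,"roll":0,"jaw":0.7},{"tx":-0.3,"ty":3,"tz":0,"roll":0,"jaw":0.7},{"tx":0,"ty":1.5,"tz":0,"roll":0,"jaw":0.7}]' | head -2
python3 -m jog '[{"tx":0,"ty":0,"tz":0,"roll":0,"jaw":0.7},{"tx":0,"ty":0,"tz":0,"roll":0,"jaw":0.7},{"tx":0,"ty":0,"tz":0,"roll":0,"jaw":0.7}]' | head -2
python3 go.py .4586 -.028 .13 15.4
python3 - <<'E'
from h import *
c=take('scene');d=take('top');a=cv2.resize(c['img'][80:230,190:390],(640,480));b=cv2.resize(d['img'][150:270,250:370],(480,480))
cv2.imwrite('pics/g2.png',cv2.resize(np.hstack([a,b]),(800,343))[:,:,::-1])
E
```

```text
time_s: 7.4
position: [0.4697, -0.0273, 0.1341]
time_s: 7.7
position: [0.4725, -0.0313, 0.1347]
pos [ 0.4725 -0.0313  0.1347] t 7.7 shift cm [1.26 0.69 0.47] roll -0.0014 j6 -122.64007107442517 F [-0.1 -0.7 -0.4] open 0.7750635894517629 29.999940991401672
```

View pics/g2.png

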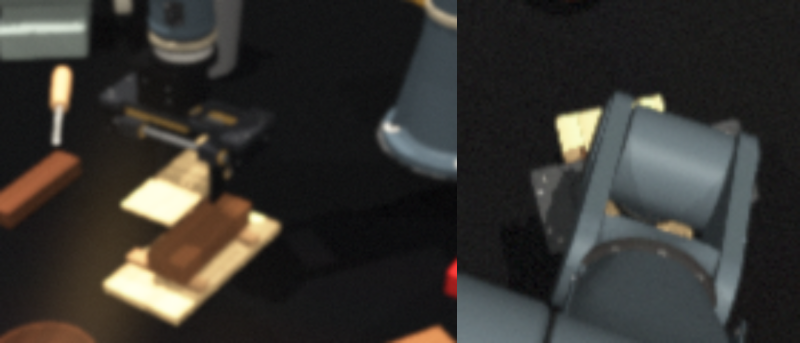

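The sheet hangs level above the first blank. I'll correct the position and lower it.

```bash
python3 -m jog '[{"tx":1.26,"ty":0.69,"tz":0,"roll":0,"jaw":0.7},{"tx":0,"ty":0,"tz":1,"roll":0,"jaw":0.7},{"tx":0,"ty":0,"tz":1.5,"roll":0,"jaw":0.7},{"tx":0,"ty":0,"tz":1,"roll":0,"jaw":0.7},{"tx":0,"ty":0,"tz":0,"roll":0,"jaw":0.7},{"tx":0,"ty":0,"tz":0,"roll":0,"jaw":0.7},{"tx":0,"ty":0,"tz":0,"roll":0,"jaw":0.7}]' | head -2
python3 go.py .4586 -.028 .064 15.4
```

```text
time_s: 8.5
position: [0.458, -0.0267, 0.0999]
pos [ 0.458  -0.0267  0.0999] t 8.5 shift cm [-0.02 -0.14  3.59] roll -0.0 j6 -122.73968948223659 F [ 0.2  0.  -0.7] open 0.7743618947996044 29.999908804893494
```

```bash
python3 -m jog '[{"tx":0,"ty":-0.14,"tz":1,"roll":0,"jaw":0.7},{"tx":0,"ty":0,"tz":1,"roll":0,"jaw":0.7},{"tx":0,"ty":0,"tz":0.7,"roll":0,"jaw":0.7},{"tx":0,"ty":0,"tz":0.4,"roll":0,"jaw":0.7},{"tx":0,"ty":0,"tz":0.2,"roll":0,"jaw":0.7},{"tx":0,"ty":0,"tz":0.1,"roll":0,"jaw":0.7},{"tx":0,"ty":0,"tz":0,"roll":0,"jaw":0.7},{"tx":0,"ty":0,"tz":0,"roll":0,"jaw":0.7}]' | tail -4
python3 go.py .4586 -.028 .064 15.4
```

```text
tcp_rot: [[-0.964, -0.266, 0.0], [-0.266, 0.964, -0.0], [-0.0, -0.0, -1.0]]
force: [0.6, 0.1, -1.7]
opening: 0.775
grasp_force: 30.0
pos [ 0.458  -0.0279  0.0659] t 9.3 shift cm [-0.05 -0.03  0.19] roll 0.0001 j6 -122.88888473355568 F [ 0.6  0.1 -1.7] open 0.7750968786454726 29.999997317790985
```

```bash
python3 -m jog '[{"tx":0,"ty":0,"tz":0.1,"roll":0,"jaw":0.7},{"tx":0,"ty":0,"tz":0,"roll":0,"jaw":0.7},{"tx":0,"ty":0,"tz":0,"roll":0,"jaw":0.7}]' | grep -E 'pos|forc'
python3 -m jog '[{"tx":0,"ty":0,"tz":0.1,"roll":0,"jaw":0.7},{"tx":0,"ty":0,"tz":0,"roll":0,"jaw":0.7},{"tx":0,"ty":0,"tz":0,"roll":0,"jaw":0.7}]'| grep -E 'pos|forc'
python3 -m jog '[{"tx":0,"ty":0,"tz":0.1,"roll":0,"jaw":0.7},{"tx":0,"ty":0,"tz":0,"roll":0,"jaw":0.7},{"tx":0,"ty":0,"tz":0,"roll":0,"jaw":0.7}]'| grep -E 'pos|forc'
```

```text
position: [0.4579, -0.0279, 0.0649]
force: [0.3, 0.0, -1.3]
grasp_force: 30.0
position: [0.458, -0.0279, 0.0639]
force: [-0.9, 0.2, 2.2]
grasp_force: 30.0
position: [0.458, -0.0279, 0.0638]
force: [-1.9, 0.5, 12.0]
grasp_force: 30.0
```

Contact showed up at the expected height. I'll ease back, release, rise and look.

```bash
python3 -m jog '[{"tx":0,"ty":0,"tz":-0.1,"roll":0,"jaw":0.78},{"tx":0,"ty":0,"tz":0,"roll":0,"jaw":0.84},{"tx":0,"ty":0,"tz":0,"roll":0,"jaw":0.92},{"tx":0,"ty":0,"tz":0,"roll":0,"jaw":1},{"tx":0,"ty":0,"tz":0,"roll":0,"jaw":1},{"tx":0,"ty":0,"tz":0,"roll":0,"jaw":1}]' | tail -3
python3 -m jog '[{"tx":0,"ty":0,"tz":-1,"roll":0,"jaw":1},{"tx":0,"ty":0,"tz":-2,"roll":0,"jaw":1},{"tx":0,"ty":0,"tz":-4,"roll":0,"jaw":1},{"tx":0,"ty":0,"tz":-4,"roll":0,"jaw":1},{"tx":0,"ty":4,"tz":-2,"roll":0,"jaw":1},{"tx":0,"ty":4.5,"tz":0,"roll":0,"jaw":1},{"tx":0,"ty":4.5,"tz":0,"roll":0,"jaw":1},{"tx":0,"ty":4.5,"tz":0,"roll":0,"jaw":1}]' | head -2
python3 -m jog '[{"tx":0,"ty":4.5,"tz":0,"roll":0.147,"jaw":1},{"tx":0,"ty":4.5,"tz":0,"roll":0.147,"jaw":1},{"tx":0,"ty":4.5,"tz":0,"roll":0.147,"jaw":1},{"tx":0,"ty":2,"tz":0,"roll":0.1,"jaw":1},{"tx":0,"ty":0,"tz":0,"roll":0,"jaw":1},{"tx":0,"ty":0,"tz":0,"roll":0,"jaw":1}]' | head -2
python3 go.py .443 .2755 .2 164.55
cat > m2.py <<'E'
from h import *
np.set_printoptions(precision=4,suppress=True)
cs=[take('scene'),take('top')]
P=json.load(open('P.json'));o=[]
for c in cs:
    im=c['img'].copy()
    for s,p,col in(((.15,.056,.032),[.4586,-.028,.27,.024],(0,255,0)),((.17,.068,.006),[.458,-.028,.268,.056],(0,0,255))):
        cv2.polylines(im,[np.round(cv2.convexHull(proj(c,box(p,s)).astype(np.float32))*16).astype(np.int32)],True,col,1,shift=4)
    o.append(im)
a=cv2.resize(np.hstack([cs[0]['img'][150:250,220:330],o[0][150:250,220:330]]),(660,300),interpolation=cv2.INTER_CUBIC)
b=cv2.resize(np.hstack([cs[1]['img'][170:270,260:370],o[1][170:270,260:370]]),(660,300),interpolation=cv2.INTER_CUBIC)
cv2.imwrite('pics/g3.png',np.vstack([a,b])[:,:,::-1])
E
python3 m2.py
```

```text
force: [-0.2, 0.6, 0.4]
opening: 0.986
grasp_force: 0.0
time_s: 11.6
position: [0.4108, 0.1422, 0.1949]
time_s: 12.2
position: [0.3976, 0.278, 0.194]
pos [0.3976 0.278  0.194 ] t 12.2 shift cm [-4.49  0.73 -0.6 ] roll 0.0514 j6 -55.71653764432852 F [-1.4  0.6 -0.2] open 1.0020343758645212 0.0
```

View pics/g3.png

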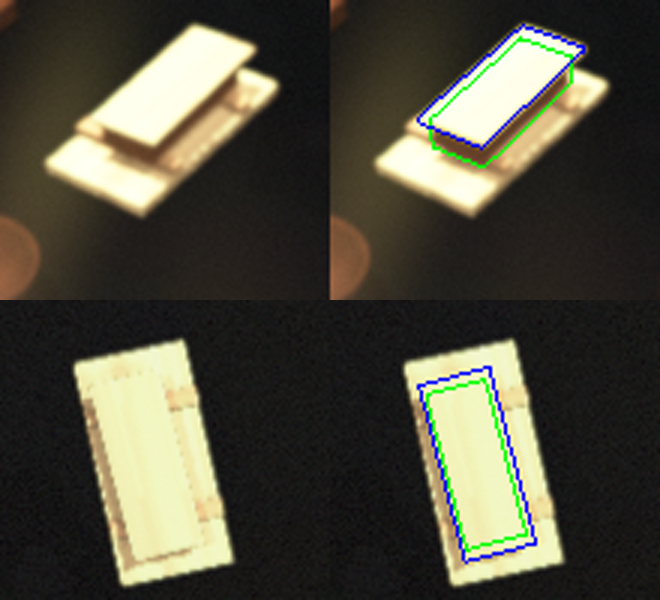

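The sheet lies flat and lined up on the first blank: the blue prediction matches its outline at scene about (275,180) and top (303,220). Next is the second blank.

```bash
python3 -m jog '[{"tx":0,"ty":0,"tz":0,"roll":0.0514,"jaw":1},{"tx":-2,"ty":0.3,"tz":0,"roll":0,"jaw":1},{"tx":-2.5,"ty":0.2,"tz":1,"roll":0,"jaw":1},{"tx":0,"ty":0,"tz":4,"roll":0,"jaw":1},{"tx":0,"ty":0,"tz":4,"roll":0,"jaw":1},{"tx":0,"ty":0,"tz":1,"roll":0,"jaw":1},{"tx":0,"ty":0,"tz":0,"roll":0,"jaw":1},{"tx":0,"ty":0,"tz":0,"roll":0,"jaw":1}]' | head -2
python3 go.py .443 .2755 .025 164.55
```

```text
time_s: 13.1
position: [0.4436, 0.2707, 0.0948]
pos [0.4436 0.2707 0.0948] t 13.1 shift cm [0.2  0.44 6.98] roll -0.0035 j6 -55.28573626830037 F [ 0.6 -0.1 -0.2] open 0.9971607559654712 0.0
```

```bash
python3 -m jog '[{"tx":0.2,"ty":0.44,"tz":0,"roll":0,"jaw":1},{"tx":0,"ty":0,"tz":2.5,"roll":0,"jaw":1},{"tx":0,"ty":0,"tz":2.2,"roll":0,"jaw":1},{"tx":0,"ty":0,"tz":1.2,"roll":0,"jaw":1},{"tx":0,"ty":0,"tz":0.7,"roll":0,"jaw":1},{"tx":0,"ty":0,"tz":0.38,"roll":0,"jaw":1},{"tx":0,"ty":0,"tz":0,"roll":0,"jaw":1},{"tx":0,"ty":0,"tz":0,"roll":0,"jaw":1}]' | tail -4
python3 go.py .443 .2755 .025 164.55
python3 - <<'E'
from h import *
c=take('scene');d=take('top');a=cv2.resize(c['img'][150:300,300:460],(640,600));b=cv2.resize(d['img'][170:270,150:250],(600,600))
cv2.imwrite('pics/g4.png',cv2.resize(np.hstack([a,b]),(800,387))[:,:,::-1])
E
```

```text
tcp_rot: [[-0.963, 0.269, 0.001], [0.269, 0.963, 0.0], [-0.001, 0.001, -1.0]]
force: [-0.6, 0.1, 0.3]
opening: 0.996
grasp_force: 0.0
pos [0.4425 0.2759 0.0246] t 13.9 shift cm [-0.05 -0.03 -0.04] roll -0.003 j6 -54.72674161149058 F [-0.6  0.1  0.3] open 0.9963704284316415 0.0
```

View pics/g4.png

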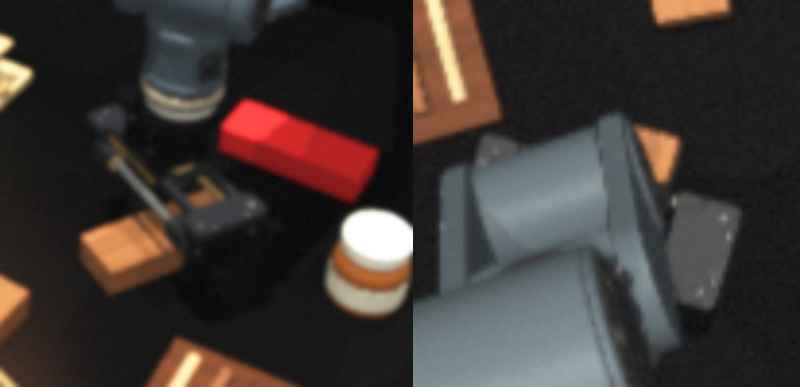

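The fingers straddle the wooden blank at its middle, and the red slab and jar are clear. I'll close and lift.

```bash
python3 -m jog '[{"tx":0,"ty":0,"tz":0,"roll":0,"jaw":0.85},{"tx":0,"ty":0,"tz":0,"roll":0,"jaw":0.72},{"tx":0,"ty":0,"tz":0,"roll":0,"jaw":0.5},{"tx":0,"ty":0,"tz":0,"roll":0,"jaw":0.5},{"tx":0,"ty":0,"tz":0,"roll":0,"jaw":0.5},{"tx":0,"ty":0,"tz":0,"roll":0,"jaw":0.5}]' | grep -E 'pos|open|gras'
python3 -m jog '[{"tx":0,"ty":0,"tz":-0.7,"roll":0,"jaw":0.5},{"tx":0,"ty":0,"tz":-1.5,"roll":0,"jaw":0.5},{"tx":0,"ty":0,"tz":-2.5,"roll":0,"jaw":0.5},{"tx":0,"ty":0,"tz":-3,"roll":0,"jaw":0.5},{"tx":0,"ty":0,"tz":-3,"roll":0,"jaw":0.5},{"tx":0,"ty":0,"tz":-2,"roll":0,"jaw":0.5},{"tx":0,"ty":0,"tz":-1,"roll":0,"jaw":0.5},{"tx":0,"ty":0,"tz":0,"roll":0,"jaw":0.5}]'
python3 go.py .458 -.028 .16 15.4
```

```text
position: [0.4421, 0.2757, 0.024]
opening: 0.643
grasp_force: 30.0
time_s: 15.4
position: [0.4426, 0.2759, 0.1622]
tcp_rot: [[-0.963, 0.269, 0.002], [0.269, 0.963, 0.001], [-0.002, 0.002, -1.0]]
force: [-0.5, -0.3, -2.0]
opening: 0.636
grasp_force: 30.0
pos [0.4426 0.2759 0.1622] t 15.4 shift cm [ -9.67 -28.85   0.19] roll -0.5414 j6 -54.72662595178999 F [-0.5 -0.3 -2. ] open 0.636318202008052 29.99486196320504
```

```bash
python3 -m jog '[{"tx":0,"ty":0,"tz":0,"roll":-0.1,"jaw":0.5},{"tx":0,"ty":0,"tz":0,"roll":-0.12,"jaw":0.5},{"tx":0,"ty":0,"tz":0,"roll":-0.12,"jaw":0.5},{"tx":0,"ty":0,"tz":0,"roll":-0.12,"jaw":0.5},{"tx":0,"ty":0,"tz":0,"roll":-0.081,"jaw":0.5},{"tx":0.4,"ty":-2,"tz":0,"roll":0,"jaw":0.5},{"tx":0.8,"ty":-3.5,"tz":0,"roll":0,"jaw":0.5},{"tx":0.8,"ty":-3.5,"tz":0,"roll":0,"jaw":0.5}]' | head -2
python3 -m jog '[{"tx":0.8,"ty":-3.5,"tz":0,"roll":0,"jaw":0.5},{"tx":0.8,"ty":-3.5,"tz":0,"roll":0,"jaw":0.5},{"tx":0.8,"ty":-3.5,"tz":0,"roll":0,"jaw":0.5},{"tx":0.8,"ty":-3.5,"tz":0,"roll":0,"jaw":0.5},{"tx":0.8,"ty":-3.5,"tz":0,"roll":0,"jaw":0.5},{"tx":0.4,"ty":-2,"tz":0,"roll":0,"jaw":0.5},{"tx":0,"ty":0,"tz":0,"roll":0,"jaw":0.5},{"tx":0,"ty":0,"tz":0,"roll":0,"jaw":0.5}]' | head -2
python3 go.py .458 -.028 .12 15.4
```

```text
time_s: 16.2
position: [0.4455, 0.1828, 0.1594]
time_s: 17.0
position: [0.455, -0.016, 0.1599]
pos [ 0.455  -0.016   0.1599] t 17.0 shift cm [ 0.01 -1.25  3.99] roll -0.0022 j6 -121.43459664577266 F [-0.4  0.5 -1.9] open 0.6392661167027912 29.994926559738815
```

```bash
python3 -m jog '[{"tx":0,"ty":-1.25,"tz":0,"roll":0,"jaw":0.5},{"tx":0,"ty":0,"tz":1,"roll":0,"jaw":0.5},{"tx":0,"ty":0,"tz":2,"roll":0,"jaw":0.5},{"tx":0,"ty":0,"tz":1.5,"roll":0,"jaw":0.5},{"tx":0,"ty":0,"tz":1,"roll":0,"jaw":0.5},{"tx":0,"ty":0,"tz":0,"roll":0,"jaw":0.5},{"tx":0,"ty":0,"tz":0,"roll":0,"jaw":0.5},{"tx":0,"ty":0,"tz":0,"roll":0,"jaw":0.5}]' | head -2
python3 go.py .458 -.028 .086 15.4
python3 - <<'E'
from h import *
c=take('scene');a=cv2.resize(c['img'][110:240,210:360],(690,598),interpolation=cv2.INTER_CUBIC)
cv2.imwrite('pics/g5.png',a[:,:,::-1])
E
```

```text
time_s: 17.8
position: [0.4598, -0.0281, 0.1064]
pos [ 0.4598 -0.0281  0.1064] t 17.8 shift cm [0.17 0.06 2.04] roll -0.0001 j6 -122.8358533070334 F [ 0.3  0.5 -2.9] open 0.636705358430927 29.99489462468773
```

View pics/g5.png

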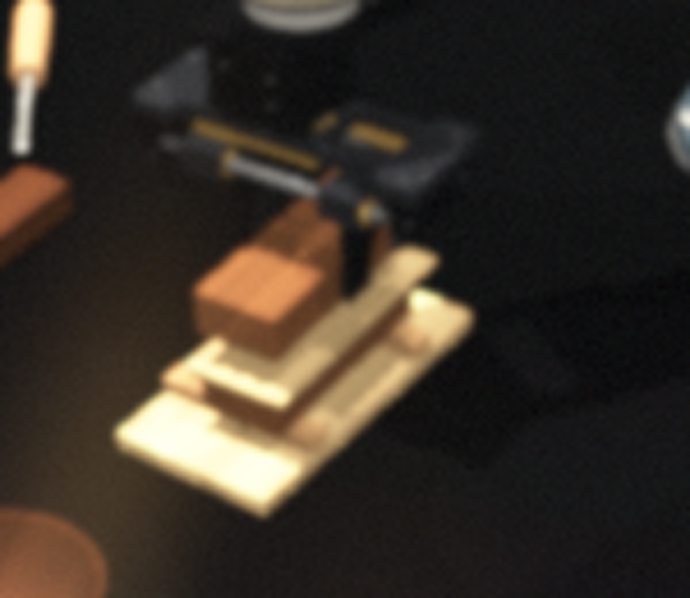

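The blank hangs aligned over the sheet, with the sheet still flat at about scene (275,185). Lowering now.

```bash
python3 -m jog '[{"tx":0.15,"ty":0.05,"tz":0.6,"roll":0,"jaw":0.5},{"tx":0,"ty":0,"tz":0.6,"roll":0,"jaw":0.5},{"tx":0,"ty":0,"tz":0.3,"roll":0,"jaw":0.5},{"tx":0,"ty":0,"tz":0.2,"roll":0,"jaw":0.5},{"tx":0,"ty":0,"tz":0,"roll":0,"jaw":0.5},{"tx":0,"ty":0,"tz":0,"roll":0,"jaw":0.5}]' | grep -E 'pos|^forc'
python3 -m jog '[{"tx":0,"ty":0,"tz":0.1,"roll":0,"jaw":0.5},{"tx":0,"ty":0,"tz":0,"roll":0,"jaw":0.5},{"tx":0,"ty":0,"tz":0,"roll":0,"jaw":0.5}]' | grep -E 'pos|^forc'
python3 -m jog '[{"tx":0,"ty":0,"tz":0.1,"roll":0,"jaw":0.5},{"tx":0,"ty":0,"tz":0,"roll":0,"jaw":0.5},{"tx":0,"ty":0,"tz":0,"roll":0,"jaw":0.5}]' | grep -E 'pos|^forc'
```

```text
position: [0.4577, -0.0281, 0.0889]
force: [-0.5, 0.8, -2.5]
position: [0.4577, -0.0281, 0.088]
force: [0.3, -0.2, -2.7]
position: [0.4577, -0.028, 0.087]
force: [-0.2, 0.6, -2.0]
```

```bash
python3 -m jog '[{"tx":0,"ty":0,"tz":0.1,"roll":0,"jaw":0.5},{"tx":0,"ty":0,"tz":0,"roll":0,"jaw":0.5},{"tx":0,"ty":0,"tz":0,"roll":0,"jaw":0.5}]' | grep -E 'pos|^forc'
python3 -m jog '[{"tx":0,"ty":0,"tz":0.05,"roll":0,"jaw":0.5},{"tx":0,"ty":0,"tz":0,"roll":0,"jaw":0.5},{"tx":0,"ty":0,"tz":0,"roll":0,"jaw":0.5}]' | grep -E 'pos|^forc'
```

```text
position: [0.4577, -0.0281, 0.086]
force: [0.3, -0.5, -2.4]
position: [0.4577, -0.028, 0.0859]
force: [-0.8, -0.7, 6.1]
```

Contact. Releasing and backing off upward.

```bash
python3 -m jog '[{"tx":0,"ty":0,"tz":0,"roll":0,"jaw":0.66},{"tx":0,"ty":0,"tz":0,"roll":0,"jaw":0.74},{"tx":0,"ty":0,"tz":0,"roll":0,"jaw":0.85},{"tx":0,"ty":0,"tz":0,"roll":0,"jaw":1},{"tx":0,"ty":0,"tz":0,"roll":0,"jaw":1},{"tx":0,"ty":0,"tz":0,"roll":0,"jaw":1}]' | tail -3
python3 -m jog '[{"tx":0,"ty":0,"tz":-1,"roll":0,"jaw":1},{"tx":0,"ty":0,"tz":-2,"roll":0,"jaw":1},{"tx":0,"ty":0,"tz":-4,"roll":0,"jaw":1},{"tx":0,"ty":0,"tz":-4,"roll":0,"jaw":1},{"tx":0,"ty":4,"tz":-2,"roll":0,"jaw":1},{"tx":0,"ty":4.5,"tz":0,"roll":0,"jaw":1},{"tx":0,"ty":4.5,"tz":0,"roll":0,"jaw":1},{"tx":0,"ty":4.5,"tz":0,"roll":0,"jaw":1}]' | head -2
python3 - <<'E'
from h import *
cs=[take('scene'),take('top')];o=[]
for c,(y,x) in zip(cs,((140,215),(160,250))):
    im=c['img'].copy()
    for s,p,col in(((.15,.056,.032),[.4586,-.028,.27,.024],(0,255,0)),((.17,.068,.006),[.458,-.028,.268,.056],(0,0,255)),((.15,.056,.032),[.458,-.028,.268,.062],(255,0,255))):
        cv2.polylines(im,[np.round(cv2.convexHull(proj(c,box(p,s)).astype(np.float32))*16).astype(np.int32)],True,col,1,shift=4)
    o.append(cv2.resize(np.hstack([c['img'][y:y+110,x:x+110],im[y:y+110,x:x+110]]),(596,298),interpolation=cv2.INTER_CUBIC))
cv2.imwrite('pics/g6.png',np.vstack(o)[:,:,::-1])
E
```

```text
force: [0.3, -0.1, -1.0]
opening: 0.969
grasp_force: 0.0
time_s: 21.05
position: [0.4107, 0.1421, 0.2166]
```

View pics/g6.png

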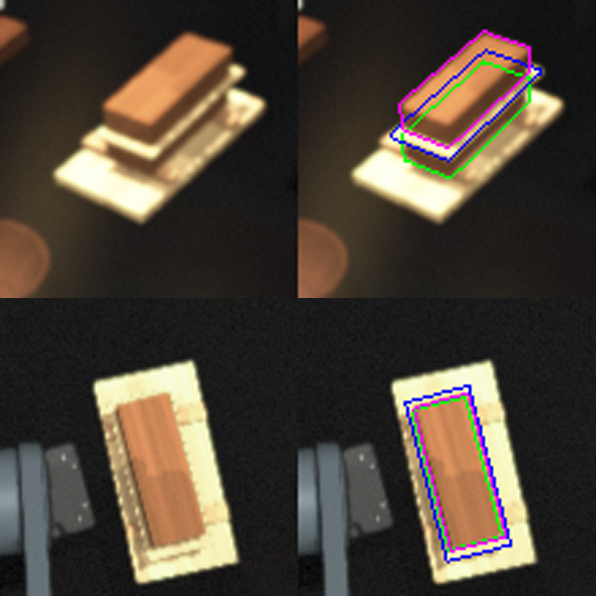

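The stack is flat and aligned: all three outlines match at scene (275,180) and top (305,222), and the gripper is clear.

```bash
python3 -c "
from rig import *
print(hand_in())"
```

```text
the job is handed in; nothing more can be done
None
```

I set the sheet flat on the first blank, stacked the second wooden blank on it, lined up and not touching the first in the last pictures, and handed the job in at about 21 s of the 64 s; the hand-in returned no verdict.

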